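# Turn a leaf of the glaze sample book

## Robot

A 6-joint arm with a two-finger parallel gripper is mounted at the origin on the work surface. World frame = base frame: x ahead of the robot, y to its left, z up, the work surface at z = 0. Lengths are in m, angles in degrees, forces in N, time in s.
With the tool pointing down it reaches from about 0.35 to 0.875 m from the base axis. Payload 4.2 kg.
Tool frame: the origin (TCP) lies midway between the tips of the shut fingers; the grasp point (between the pads) lies 19 mm behind it; z points along the fingers, y is the line along which they close (so a half turn about z gives the same grasp; the last joint's range is limited). The gripper opens to 87 mm and grips with 3 to 60 N. Pads are 19 mm wide; open, the fingers measure 117 mm over their backs; the gripper's body (75 mm by 190 mm) begins 51 mm behind the grasp point.
Start: joints at [-55.543, 22.042, 0.453, 0, -68.411, -14.817], TCP at [0.21, -0.589, 0.19] pointing down, gripper open.
Joint ranges: [-179.83, 179.83], [-69.29, 118.12], [-61.27, 80.66], [-181.25, 117.63], [-171.15, -9.14], [-177.46, 177.46]. Speed limits (degrees/s): [159.86, 159.86, 180, 180, 180, 180].

## Interface

Orientations are given as a 3x3 rotation matrix whose columns are the frame's x, y, z axes.
In Python, from station import r, cams gives the robot as it stands.
- The arm moves only by the tool play_rows, never from a script. Its argument "commands" is text: rows parted by semicolons, each of 6 numbers parted by spaces: the shift along the world's x, y, z normalised to -1 to 1, where 1 is 30 mm, then the turn, a rotation vector about the world's x, y, z normalised to -1 to 1, where 1 is 0.15 rad. A call has 1 to 20 rows; each row shifts and turns the commanded pose from where the row before left it; what a row does not reach is not made up. A row lasts 1/10 s, in which the tool goes at most 50 mm and 8.59 degrees, less where a joint would pass 70% of its speed; a pose out of reach is approached as far as the arm can. A call with a number of a shift or a turn outside -1 to 1 is refused whole. A call with a gripper value outside its range is refused whole. "grip" is the finger opening in mm, from 0 to 87, set as the call begins (left out, the last holds). The fingers move at their own pace and stop on an object; the grip force is fixed at half the most. Time passes only in rows, so rows that do not move let the fingers close. It gives the time, the measured TCP pose, the force, the opening and the grip force at its end, in the units of the state.
- r.sense(): the state, without advancing time (a new reading comes with each control period).
- cams.capture(name): name is "side" or "top" or "wrist"; returns (picture, depth): 384x512x3 uint8, blue, green, red; 384x512 float32, m along the optical axis (not along the pixel's ray), 0 where there is no reading.
- cams.camera_info(name): a dict with "mtx" (3x3 intrinsics, pixels), "k1" (the pictures are not rectified: a ray, as slopes to the right and down, at radius r is drawn at 1 + k1 r^2 times it, then the intrinsics apply), "R" (3x3) and "t" (3): a world point X has camera coordinates R X + t. Camera axes: x right, y down, z forward; pixel columns grow to the right and rows downward; lengths in m; the calibration is good to about 2 mm. A picture is of the moment at which its call begins: read the wrist's pose just before it. camera_info takes no time and is no camera call; for the wrist camera it gives the pose at the moment of the call.
- r.finish_job(): hands the job in; it is judged then, once.
The state is a dict: "time_s": time; "joints": joint angles; "joint_velocities": joint speeds; "effort": joint torques, N m; "tcp_pos": TCP position; "ee_rot": TCP orientation; "wrist_force": force on the tool from outside, world axes, zero at the start; "moment": the same for the moment, N m; "gripper_width": opening from 0.0 (shut) to 1.0 (fully open); "gripper_force": force on a finger pad.
Only numpy, scipy, OpenCV 4.12 (cv2) and the standard library are available. Lean on these libraries where they do the work, as an engineer would, in place of code of your own. Each camera call takes 0.05 s, during which the arm holds its last target. There are 200 camera calls.

## Task

On the sideboard an open ring-bound glaze sample book lies on a low wooden rest. Get a fingertip under the burgundy tab of the top leaf, swing that leaf up and over the rings and press it down flat on the other side, gently, without flinging it and without ever taking it between the fingers. Leave the book where it lies and do not disturb the china round it, then take the hand away.

Things in the scene. Friction and masses are not known exactly. Their poses are not given: they have to be found in the camera images.
- book: Open ring-bound sample book on a dark wooden rest, one loose unit of about 1.8 kg. Origin: on the sideboard under the middle of the spine; x along the spine (roughly away from the robot), y across the pages (to the robot's left), z up. The rest is 35 mm high, 170 mm along x, 200 mm along y; the boards overhang it.
- spine (a point): Middle of the leaf's turning axis, 56.5 mm above the book's origin; the axis runs along the book's x. On each side of it lies a fixed pile of ivory boards, 210 mm along x, from 8 to 135 mm out along y, top at z = 54 mm (2.5 mm below the axis). Four steel rings of 18 mm radius round the axis (x = -85, -35, 35, 85 mm) stand up to 76 mm high.
- leaf (a joint): Angle of the leaf to be turned: 0 = flat on the -y pile (robot's right) as at the start, 1.57 upright, 3.14 flat on the +y pile. Stiff ivory board with red glaze discs, 210 mm along the spine, 8 to 135 mm out from the axis, 5 mm thick, axis in its mid-plane, about 120 g. Tight on its rings: it stays at any angle, must be pushed all the way down, and takes 1 to 2 N at the tab.
- leaf_tab (a point): In the burgundy tab of the leaf, 148 mm out from the axis, mid-plane. Tab: 34 mm along the spine, centred at the book's x = 0, 5 mm thick, 135 to 160 mm out. At the start only the sideboard lies under it, 54 mm below: a fingertip tilted 30 to 45 degrees reaches under from outside. Axes turn with the leaf: x along the spine, y towards the spine, z out of the face (up at the start).
- blue_tab (a point): Not to be used: blue tab of the next leaf (fixed, 40 mm along x, 23 mm beyond the boards' edge, 4 mm thick), beside the burgundy one on the -y side, towards the far end. Its middle. A like green tab is on the +y side at x = -80 mm, z = 51.5 mm.
- cup_mid (a point): Bystander: teacup, burgundy and pearl with a gold handle, 84 mm across and 56 mm high, standing on its saucer. Point on its axis 28 mm above its foot.
- saucer: Bystander: burgundy saucer 132 mm across, 17 mm high, under the cup. Origin at the centre of its underside.
- jug_mid (a point): Bystander: cream jug, 72 mm across and 95 mm high, gold handle. Point on its axis 48 mm above its foot.
- sugar_mid (a point): Bystander: covered sugar bowl, 88 mm across and 90 mm high with its gold knob. Point on its axis 45 mm above its foot.
There are look-alikes about, which are no part of the job. Leave any orange look-alike of the part that bears cup_mid alone.

How it is judged:
By the outcome, as a careful person would: the job done as asked, in the order asked, and still so for the second after the job is handed in, with the robot touching nothing.
It also fails if it takes over 45 s, if anything falls off the work surface, if the arm or the gripper's body presses on something with over 40 N, if the wrist force passes 120 N, or if a joint passes its speed limit or range.

## Working session

There is one attempt and no reset: what is moved stays moved. The work goes in short steps, Python scripts to look and compute and a tool call to move; the robot and the scene stay as the last step left them, time stands still between calls to the robot, and variables do not carry over. Pictures are saved under pics/ and viewed, at most 10 in all, crops included, and the job is handed in when it is done.

Besides the shell and the picture viewer there is one more tool, called after ">>>" in YAML: its name, and indented under it one key for each argument. play_rows: Moves the arm, as the interface text tells. Scaled input: -1 to 1 covers 30 mm each way for a shift and 0.15 rad each way for a turn. Its arguments: {"type":"object","properties":{"commands":{"type":"string"},"grip":{"type":"number"}},"required":["commands"]}

```bash
mkdir -p pics; ls
python3 - <<'E'
from station import r,cams
import cv2,numpy as np
for n in("top","side"):
    p,d=cams.capture(n); cv2.imwrite(f"pics/{n}0.png",p); np.savez(f"{n}0.npz",p=p,d=d)
    i=cams.camera_info(n); print(n,i)
s=r.sense();print(s["tcp_pos"],s["ee_rot"],s["time_s"])
E
```

```text
pics
top {'mtx': array([[471.50534734,   0.        , 261.95340615],
       [  0.        , 471.50534734, 195.29945719],
       [  0.        ,   0.        ,   1.        ]]), 'k1': -0.1654093316636017, 'R': array([[-0.01502497, -0.99978861,  0.0140354 ],
       [-0.99676855,  0.01386886, -0.07912091],
       [ 0.07890953, -0.01517883, -0.99676622]]), 't': array([0.12146108, 0.61140293, 1.18353186])}
side {'mtx': array([[351.55790984,   0.        , 260.66760172],
       [  0.        , 351.55790984, 190.64732759],
       [  0.        ,   0.        ,   1.        ]]), 'k1': 0.007061924329547285, 'R': array([[-0.97091673, -0.23919494, -0.01031943],
       [-0.13554536,  0.58469969, -0.79984607],
       [ 0.1973529 , -0.77518518, -0.60011647]]), 't': array([0.63769053, 0.0454916 , 0.761079  ])}
[ 0.20987927 -0.58807808  0.18877021] [[-9.41872015e-01 -3.35970980e-01 -7.80327305e-04]
 [-3.35971861e-01  9.41870302e-01  1.80092701e-03]
 [ 1.29907900e-04  1.95841077e-03 -9.99998074e-01]] 0.1
```

View pics/top0.png

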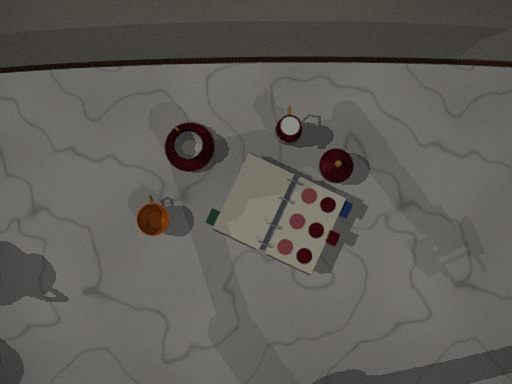

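View pics/side0.png

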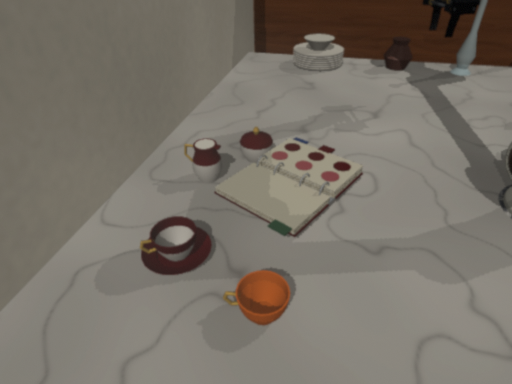

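The top view shows the burgundy tab at about (333,238), blue at (346,209) and green at (213,216). The sugar bowl is at (336,165), the jug at (290,127), the cup at (189,147) and the orange decoy at (153,218). In the side view the book is at (290,180), with the china at left and the burgundy tab at its far edge.

```bash
cat > h.py <<'E'
import cv2,numpy as np
from station import r,cams
def ray(i,uv):
    D=np.array([i["k1"],0,0,0,0])
    return cv2.undistortPoints(np.array(uv,float).reshape(-1,1,2),i["mtx"],D,None,None,None)[:,0] if 0 else cv2.undistortPoints(np.array(uv,float).reshape(-1,1,2),i["mtx"],D)[:,0]
def onplane(i,uv,z):
    q=np.c_[ray(i,uv),np.ones(len(uv))]@i["R"]; c=-i["R"].T@i["t"]
    return c+q*((z-c[2])/q[:,2])[:,None]
def blob(p,lo,hi,box):
    x0,y0,x1,y1=box; h=cv2.cvtColor(p[y0:y1,x0:x1],cv2.COLOR_BGR2HSV)
    m=cv2.inRange(h,lo,hi); n,l,s,c=cv2.connectedComponentsWithStats(m); k=1+np.argmax(s[1:,4]); return c[k]+[x0,y0],s[k,4],(l==k)
E
python3 - <<'E'
from h import *
z=np.load("top0.npz");p,d=z["p"],z["d"];i=cams.camera_info("top")
for n,lo,hi,b,h in(("burg",(165,90,25),(180,255,255),(324,228,344,248),.059),("blue",(100,80,30),(130,255,255),(335,198,358,220),.0535),("green",(50,50,20),(95,255,255),(203,206,223,226),.0535)):
    c,a,m=blob(p,lo,hi,b); print(n,c,a,onplane(i,[c],h)[0].round(4))
    X0=b[0];ys,xs=np.nonzero(m); print(' depth z',np.median(onplane(i,[c],h)[0]), np.median(d[ys+b[1],xs+b[0]]))
# ivory: page corners
h=cv2.cvtColor(p,cv2.COLOR_BGR2HSV); print(h[200,250],h[238,333],h[100,80])
# height map segmentation
C=-i["R"].T@i["t"]
ys,xs=np.mgrid[0:384,0:512]; q=np.c_[ray(i,np.c_[xs.ravel(),ys.ravel()]),np.ones(xs.size)]
P=(q*d.reshape(-1,1)-i["t"])@i["R"]; Z=P[:,2].reshape(d.shape); P=P.reshape(*d.shape,3)
m=((Z>.042)&(Z<.07)).astype(np.uint8); m[:130]=0
n,l,s,c=cv2.connectedComponentsWithStats(cv2.morphologyEx(m,cv2.MORPH_OPEN,np.ones((9,9)))); k=1+np.argmax(s[1:,4]);print(s[k])
pts=P[l==k][:,:2].astype(np.float32); R=cv2.minAreaRect(pts*1000); print("rect",R, "z med",np.median(Z[l==k]))
print("board z",np.median(Z[(l==k)]))
for nm,uv,hh in(("sugar",(338,163),.09),("jug",(290,126),.09),("cup",(189,147),.06)): print(nm,onplane(i,[uv],hh)[0].round(3),P[uv[1],uv[0]].round(3))
# other tall things in work region
n,l,s,c=cv2.connectedComponentsWithStats((Z>.025).astype(np.uint8))
for k in range(1,n):
    if s[k,4]>60: print(s[k],np.median(P[l==k],0).round(3),np.percentile(P[l==k],98,0).round(3),np.percentile(P[l==k],2,0).round(3))
E
```

```text
burg [332.57954545 237.61363636] 88 [ 0.5024 -0.0607  0.059 ]
 depth z 0.05899999999999994 1.1662621
blue [345.808 209.024] 125 [ 0.5732 -0.0969  0.0535]
 depth z 0.0535000000000001 1.1772761
green [212.25396825 216.55555556] 126 [0.5594 0.2375 0.0535]
 depth z 0.23753043682888747 1.1717536
[ 24  40 133] [176 205  51] [ 0  5 93]
[ 269  181   81   90 4402]
rect ((529.0732421875, -3.00994873046875), (151.126953125, 210.5707244873047), 63.876220703125) z med 0.05880602870222672
board z 0.05880602870222672
sugar [ 0.685 -0.074  0.09 ] [ 0.685 -0.074  0.088]
jug [0.778 0.042 0.09 ] [0.777 0.042 0.092]
cup [0.734 0.295 0.06 ] [0.745 0.302 0.005]
[274 105  28  40 698] [0.771 0.046 0.093] [0.823 0.077 0.099] [0.744 0.015 0.033]
[170 125  34  35 455] [0.761 0.314 0.046] [0.786 0.34  0.063] [0.704 0.259 0.026]
[318 148  36  35 965] [ 0.681 -0.07   0.063] [ 0.722 -0.034  0.088] [ 0.644 -0.113  0.034]
[ 206  153  147  122 9654] [0.563 0.07  0.056] [0.689 0.223 0.064] [ 0.441 -0.08   0.038]
[136 196  33  40 399] [0.561 0.402 0.045] [0.606 0.427 0.06 ] [0.518 0.348 0.026]
```

```bash
cat >> h.py <<'E'
from scipy.spatial.transform import Rotation as Ro
YAW=np.deg2rad(-26.0); O=np.array([.5672,.0723,0.])
bx=np.array([np.cos(YAW),np.sin(YAW),0]); by=np.array([-np.sin(YAW),np.cos(YAW),0]); bz=np.array([0,0,1.])
def W(y,z,x=0): return O+x*bx+y*by+z*bz
def rot(phi):
    f=np.deg2rad(phi); d=by*np.sin(f)-bz*np.cos(f); ty=-bx; return np.c_[np.cross(ty,d),ty,d]
def leafpt(th,rad,off=0):   # off along leaf +z face
    t=np.deg2rad(th); return np.array([-rad*np.cos(t)+off*np.sin(t), .0565+rad*np.sin(t)+off*np.cos(t)])
def tcp(th,phi,ov=.018,half=.0095,mode=None):
    f=np.deg2rad(phi); d=np.array([np.sin(f),-np.cos(f)]); n=np.array([np.cos(f),np.sin(f)])
    if mode is None: mode='A' if th+phi<90 else 'B'
    K=leafpt(th,.160,-.0025)+ov*d if mode=='A' else leafpt(th,.160-ov,-.0025)
    return W(*(K-half*n))
def plan(wps):  # list of (pos,phi): deltas in units (30mm, .15rad)
    s=r.sense(); p=s["tcp_pos"]; R=s["ee_rot"]
    print("t",s["time_s"],"p",p.round(4),"F",s["wrist_force"].round(2),"j",np.round(s["joints"],0),"w",round(s["gripper_width"],3))
    for q,phi in wps:
        Q=rot(phi); v=Ro.from_matrix(Q@R.T).as_rotvec()
        print(q.round(4),phi,"shift",((q-p)/.03).round(2),"turn",(v/.15).round(2)); p,R=q,Q
E
python3 - <<'E'
from h import *
plan([(W(-.26,.16),0),(W(-.25,.10),45),(W(-.215,.036),45),(tcp(0,45)-.004*bz,45),(tcp(0,45),45)])
E
```

```text
t 0.1 p [ 0.2099 -0.5881  0.1888] F [-0.36 -0.45  0.25] j [-56.  22.   0.  -0. -68. -15.] w 0.997
[ 0.4532 -0.1614  0.16  ] 0 shift [ 8.11 14.22 -0.96] turn [-0.01 -0.01  5.16]
[ 0.4576 -0.1524  0.1   ] 45 shift [ 0.15  0.3  -2.  ] turn [ 4.71 -2.3   0.  ]
[ 0.473  -0.1209  0.036 ] 45 shift [ 0.51  1.05 -2.13] turn [0. 0. 0.]
[ 0.4997 -0.0661  0.0306] 45 shift [ 0.89  1.83 -0.18] turn [0. 0. 0.]
[ 0.4997 -0.0661  0.0346] 45 shift [0.   0.   0.13] turn [0. 0. 0.]
```

>>> play_rows:
  commands: "0.4 0.7 0 0 0 0.26;0.4 0.7 0 0 0 0.26;0.4 0.7 0 0 0 0.26;0.4 0.7 0 0 0 0.26;0.4 0.7 0 0 0 0.26;0.4 0.7 0 0 0 0.26;0.4 0.7 0 0 0 0.26;0.4 0.7 0 0 0 0.26;0.4 0.7 0 0 0 0.26;0.4 0.7 0 0 0 0.26;0.4 0.7 0 0 0 0.26;0.4 0.7 0 0 0 0.26;0.4 0.7 0 0 0 0.26;0.4 0.7 0 0 0 0.26;0.4 0.7 0 0 0 0.26;0.4 0.7 0 0 0 0.26;0.4 0.7 0 0 0 0.26;0.4 0.7 0 0 0 0.26;0.4 0.7 0 0 0 0.26;0.4 0.7 0 0 0 0.26"
  grip: 0

```text
time_s: 2.1
tcp_pos: [0.4501, -0.1676, 0.1894]
ee_rot: [[-0.432, -0.902, -0.001], [-0.902, 0.432, 0.0], [0.0, 0.001, -1.0]]
wrist_force: [0.1, -0.4, 0.8]
gripper_width: 0.008
gripper_force: 0.0
```

Run:
```python
from h import *
plan([(W(-.25,.10),45),(W(-.215,.036),45),(tcp(0,45)-.004*bz,45),(tcp(0,45),45)])
```

```text
t 2.1 p [ 0.4501 -0.1676  0.1894] F [ 0.12 -0.41  0.79] j [ -1.   8. -19.  -0. -63. -25.] w 0.008
[ 0.4576 -0.1524  0.1   ] 45 shift [ 0.25  0.51 -2.98] turn [ 4.71 -2.28 -0.05]
[ 0.473  -0.1209  0.036 ] 45 shift [ 0.51  1.05 -2.13] turn [0. 0. 0.]
[ 0.4997 -0.0661  0.0306] 45 shift [ 0.89  1.83 -0.18] turn [0. 0. 0.]
[ 0.4997 -0.0661  0.0346] 45 shift [0.   0.   0.13] turn [0. 0. 0.]
```

>>> play_rows:
  commands: "0.03 0.05 -0.3 0.47 -0.23 0;0.03 0.05 -0.3 0.47 -0.23 0;0.03 0.05 -0.3 0.47 -0.23 0;0.03 0.05 -0.3 0.47 -0.23 0;0.03 0.05 -0.3 0.47 -0.23 0;0.03 0.05 -0.3 0.47 -0.23 0;0.03 0.05 -0.3 0.47 -0.23 0;0.03 0.05 -0.3 0.47 -0.23 0;0.03 0.05 -0.3 0.47 -0.23 0;0.03 0.05 -0.3 0.47 -0.23 0;0 0 0 0 0 0;0 0 0 0 0 0"

```text
time_s: 3.3
tcp_pos: [0.4588, -0.1541, 0.0993]
ee_rot: [[-0.307, -0.9, 0.31], [-0.639, 0.436, 0.634], [-0.706, -0.003, -0.708]]
wrist_force: [0.2, -0.2, 0.8]
gripper_width: 0.001
gripper_force: 0.0
```

Run:
```python
from h import *
plan([(W(-.215,.036),45),(tcp(0,45)-.004*bz,45),(tcp(0,45),45)])
p,d=cams.capture("wrist"); i=cams.camera_info("wrist"); cv2.imwrite("pics/w1.png",p); np.savez("w1.npz",p=p,d=d,**{k:i[k] for k in("mtx","k1","R","t")})
C=i["R"]@W(-.148,.059)+i["t"]; print(C, i["mtx"]@(C/C[2]))
```

```text
t 3.3 p [ 0.4588 -0.1541  0.0993] F [ 0.22 -0.23  0.78] j [-34.  23. -12. -48. -71.  31.] w 0.001
[ 0.473  -0.1209  0.036 ] 45 shift [ 0.47  1.1  -2.11] turn [ 0.02  0.01 -0.02]
[ 0.4997 -0.0661  0.0306] 45 shift [ 0.89  1.83 -0.18] turn [0. 0. 0.]
[ 0.4997 -0.0661  0.0346] 45 shift [0.   0.   0.13] turn [0. 0. 0.]
[0.00177155 0.03149291 0.32039784] [256.03343811 213.87130618   1.        ]
```

View pics/w1.png

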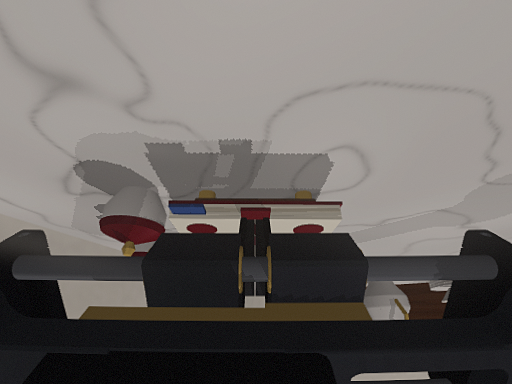

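Run:
```python
from h import *
z=np.load("w1.npz"); i={k:z[k] for k in("mtx","k1","R","t")}; i["k1"]=float(i["k1"])
c,a,m=blob(z["p"],(165,90,25),(180,255,255),(190,170,330,260)); q=onplane(i,[c],.059)[0]
print(c,a,q, (q-O)@bx,(q-O)@by)
ys,xs=np.nonzero(m); e=onplane(i,np.c_[xs+190,ys+170],.059)-O
print(np.percentile(e@bx,[1,99]),np.percentile(e@by,[1,99]))
```

```text
[255.0449827  213.20069204] 289 [ 0.50249232 -0.0630245   0.059     ] 0.0011634781565826868 -0.14999483019895044
[-0.01548226  0.01754748] [-0.1652734  -0.13141431]
```

The wrist view shows the burgundy tab at (255,213), straight ahead of the shut fingers, and blue at (187,210). The measured position agrees with the book pose to within 2 mm.

>>> play_rows:
  commands: "0.1 0.2 -0.42 0 0 0;0.1 0.2 -0.42 0 0 0;0.1 0.2 -0.42 0 0 0;0.1 0.2 -0.42 0 0 0;0.1 0.2 -0.42 0 0 0;0.1 0.2 -0.02 0 0 0;0.1 0.2 -0.02 0 0 0;0.1 0.2 -0.02 0 0 0;0.1 0.2 -0.02 0 0 0;0.1 0.2 -0.02 0 0 0;0.1 0.2 -0.02 0 0 0;0.1 0.2 -0.02 0 0 0;0.1 0.2 -0.02 0 0 0;0.05 0.15 0 0 0 0;0 0.1 0 0 0 0;0 0 0 0 0 0"

```text
time_s: 4.95
tcp_pos: [0.4995, -0.0677, 0.032]
ee_rot: [[-0.304, -0.901, 0.31], [-0.639, 0.435, 0.635], [-0.707, -0.005, -0.707]]
wrist_force: [0.4, 0.5, -0.2]
gripper_width: 0.008
gripper_force: 0.0
```

Run:
```python
from h import *
plan([(tcp(0,45),45)]+[(tcp(t,45),45) for t in(12,24,36,45)])
p,d=cams.capture("side"); cv2.imwrite("pics/s2.png",cv2.resize(p[90:240,200:400],(800,600)))
```

```text
t 4.95 p [ 0.4995 -0.0677  0.032 ] F [ 0.45  0.52 -0.21] j [-25.  28. -16. -55. -60.  34.] w 0.008
[ 0.4997 -0.0661  0.0346] 45 shift [0.01 0.05 0.09] turn [ 0.02  0.03 -0.03]
[ 0.501  -0.0634  0.0679] 45 shift [0.04 0.09 1.11] turn [0. 0. 0.]
[ 0.5053 -0.0546  0.0998] 45 shift [0.14 0.29 1.07] turn [0. 0. 0.]
[ 0.5124 -0.04    0.1291] 45 shift [0.24 0.49 0.97] turn [0. 0. 0.]
[ 0.5195 -0.0256  0.1484] 45 shift [0.23 0.48 0.64] turn [0. 0. 0.]
```

View pics/s2.png

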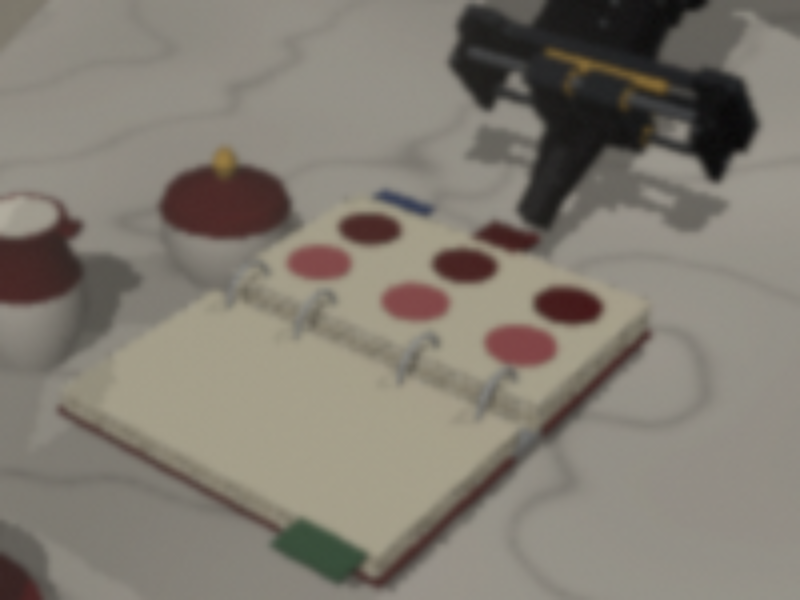

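Run:
```python
from h import *
i=cams.camera_info("side"); s=r.sense()
T=s["tcp_pos"];R=s["ee_rot"]
P=np.array([W(-.16,.059,-.017),W(-.16,.059,.017),W(-.16,.059),W(-.148,.059),T,T-.019*R[:,2],T-.03*R[:,2],T-.06*R[:,2]])
uv,_=cv2.projectPoints(P,cv2.Rodrigues(i["R"])[0],i["t"],i["mtx"],np.array([i["k1"],0,0,0.]))
print(((uv[:,0]-[200,90])*4).round(0)); print((T-O)@bx,(T-O)@by)
```

```text
[[541. 234.]
 [494. 217.]
 [517. 225.]
 [507. 233.]
 [508. 265.]
 [522. 238.]
 [529. 222.]
 [550. 180.]]
0.0006526412780766058 -0.15581450930619584
```

The side crop shows the fingertip hidden under the burgundy tab at (510,235), and the projected tool pose agrees. The leaf is still flat. Next I start lifting.

>>> play_rows:
  commands: "0 0.02 0.05 0 0 0;0 0.02 0.05 0 0 0;0.01 0.02 0.15 0 0 0;0.01 0.01 0.15 0 0 0;0.01 0.01 0.15 0 0 0;0 0.01 0.15 0 0 0;0 0.01 0.15 0 0 0;0.01 0.02 0.15 0 0 0;0.01 0.02 0.15 0 0 0"

```text
time_s: 5.9
tcp_pos: [0.5011, -0.0639, 0.0669]
ee_rot: [[-0.305, -0.9, 0.311], [-0.639, 0.435, 0.635], [-0.707, -0.005, -0.707]]
wrist_force: [-0.1, 1.0, -0.0]
gripper_width: 0.004
gripper_force: 0.0
```

Run:
```python
from h import *
plan([(tcp(t,45),45) for t in(12,24,36,45)])
p,d=cams.capture("side"); cv2.imwrite("pics/s3.png",cv2.resize(p[80:260,190:430],(800,600)))
```

```text
t 5.9 p [ 0.5011 -0.0639  0.0669] F [-0.13  0.99 -0.03] j [-24.  24. -15. -53. -62.  30.] w 0.004
[ 0.501  -0.0634  0.0679] 45 shift [-0.    0.01  0.03] turn [ 0.02  0.03 -0.02]
[ 0.5053 -0.0546  0.0998] 45 shift [0.14 0.29 1.07] turn [0. 0. 0.]
[ 0.5124 -0.04    0.1291] 45 shift [0.24 0.49 0.97] turn [0. 0. 0.]
[ 0.5195 -0.0256  0.1484] 45 shift [0.23 0.48 0.64] turn [0. 0. 0.]
```

View pics/s3.png

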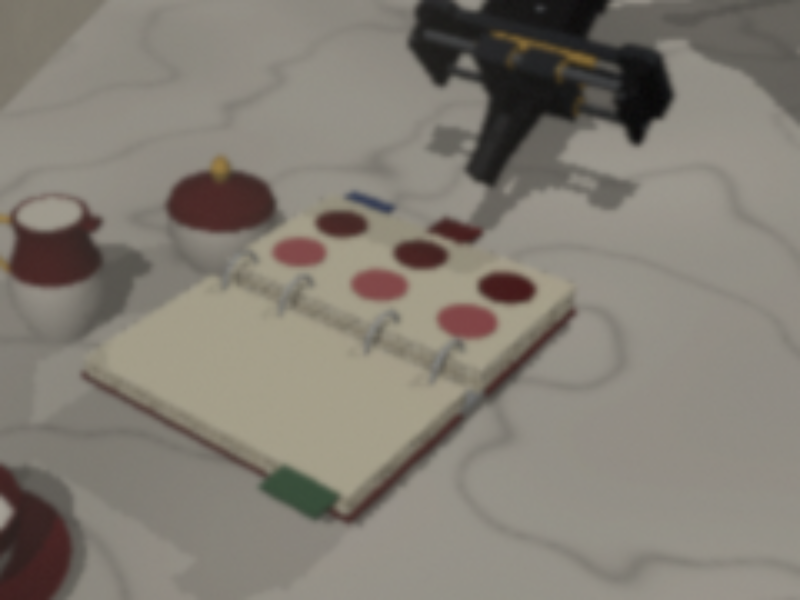

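The fingertip is now at (483,182), above and outside the tab at (455,230). It slipped past the tab and nothing moved. I'll compare the finger's outline with my model.

Run:
```python
from h import *
i=cams.camera_info("side"); s=r.sense()
T=s["tcp_pos"];R=s["ee_rot"]
P=[T,T-.019*R[:,2]]
for a in(-1,1):
  for b in(-1,1): P.append(T+a*.0095*R[:,0]+b*.015*R[:,1])
uv,_=cv2.projectPoints(np.array(P),cv2.Rodrigues(i["R"])[0],i["t"],i["mtx"],np.array([i["k1"],0,0,0.]))
print(((uv[:,0]-[190,80])*800/240).round(0)); print((T-O)@bx,(T-O)@by)
p,d=cams.capture("side")
# finger points by depth
ys,xs=np.mgrid[115:150,320:365]; q=np.c_[ray(i,np.c_[xs.ravel(),ys.ravel()]),np.ones(xs.size)]
X=(q*d[ys,xs].reshape(-1,1)-i["t"])@i["R"]; L=(X-T)@R
m=(abs(L)<.06).all(1)&(X[:,2]>.055)&((X-O)@by<-.14)
for lo,hi in((-.05,-.03),(-.03,-.02),(-.02,-.01),(-.01,0),(0,.01)):
  k=m&(L[:,2]>lo)&(L[:,2]<hi); print(lo,k.sum(),np.percentile(L[k],[5,50,95],axis=0).round(4).tolist() if k.sum() else "")
```

```text
[[459. 215.]
 [470. 192.]
 [437. 204.]
 [473. 217.]
 [445. 213.]
 [480. 226.]]
0.0006641444678405703 -0.15124119232546301
-0.05 90 [[-0.0127, -0.0077, -0.0484], [-0.0091, 0.0028, -0.0392], [0.006, 0.0091, -0.0313]]
-0.03 0 
-0.02 0 
-0.01 0 
0 34 [[0.0035, -0.016, 0.001], [0.0077, -0.0018, 0.0046], [0.013, 0.013, 0.0091]]
```

Run:
```python
from h import *
s=r.sense(); T=s["tcp_pos"];R=s["ee_rot"]
for n in("side","top","wrist"):
    p,d=cams.capture(n); i=cams.camera_info(n)
    if n=="side": cv2.imwrite("pics/s4.png",cv2.resize(p[110:160,300:370],(770,550),interpolation=cv2.INTER_CUBIC)*1)
    ys,xs=np.mgrid[0:384,0:512]; ok=d>0
    q=np.c_[ray(i,np.c_[xs.ravel(),ys.ravel()]),np.ones(xs.size)]
    X=(q*d.reshape(-1,1)-i["t"])@i["R"]; L=(X-T)@R
    m=ok.ravel()&(abs(L[:,0])<.025)&(abs(L[:,1])<.03)&(L[:,2]>-.08)&(L[:,2]<.02)
    h,e=np.histogram(L[m,2],bins=np.arange(-.08,.021,.01)); print(n,h, (d[100:160,300:370]==0).sum())
    for a,b in zip(e[:-1],e[1:]):
        k=m&(L[:,2]>=a)&(L[:,2]<b)
        if k.sum()>3: print(" %.2f"%a,"x",np.percentile(L[k,0],[2,98]).round(4),"y",np.percentile(L[k,1],[2,98]).round(4),"worldz",np.median(X[k,2]).round(3),"bgr",np.median(p.reshape(-1,3)[k],0))
```

```text
side [58 55 47 41 49  0  0  0 41 50] 25
 -0.08 x [-0.0134  0.0066] y [-0.0146  0.0146] worldz 0.127 bgr [30.5 31.5 32.5]
 -0.07 x [-0.0147  0.0078] y [-0.0112  0.0122] worldz 0.12 bgr [35. 37. 38.]
 -0.06 x [-0.0139  0.0057] y [-0.0098  0.0102] worldz 0.112 bgr [37. 39. 40.]
 -0.05 x [-0.0137  0.0092] y [-0.0087  0.0087] worldz 0.105 bgr [39. 41. 42.]
 -0.04 x [-0.0134  0.0084] y [-0.0081  0.0088] worldz 0.097 bgr [42. 43. 44.]
 -0.00 x [0.0023 0.0115] y [-0.0169  0.0163] worldz 0.058 bgr [47. 50. 78.]
 0.01 x [-0.009  0.002] y [-0.0276  0.0255] worldz 0.059 bgr [47.5 51.  78. ]
top [44 33 29 31 18  0  0 10 81 95] 21
 -0.08 x [-0.0133 -0.0015] y [-0.0125  0.0139] worldz 0.127 bgr [16.  18.  15.5]
 -0.07 x [-0.0131 -0.0056] y [-0.0104  0.0115] worldz 0.12 bgr [21. 19. 19.]
 -0.06 x [-0.0125  0.0005] y [-0.0089  0.0094] worldz 0.113 bgr [20. 20. 21.]
 -0.05 x [-0.0129  0.0022] y [-0.0082  0.0096] worldz 0.106 bgr [20. 19. 17.]
 -0.04 x [-0.0114 -0.0058] y [-0.0054  0.0091] worldz 0.098 bgr [19.  17.5 19. ]
 -0.01 x [0.0067 0.0132] y [-0.0072  0.0138] worldz 0.06 bgr [27.  27.5 54.5]
 -0.00 x [-0.0006  0.0146] y [-0.0144  0.0183] worldz 0.058 bgr [13. 10. 51.]
 0.01 x [-0.0105  0.0046] y [-0.0275  0.0274] worldz 0.059 bgr [30. 29. 60.]
wrist [194 229 276 233 152   0   0 116 491 497] 14
 -0.08 x [0.0095 0.0121] y [-0.0053  0.0061] worldz 0.112 bgr [26. 27. 29.]
 -0.07 x [0.0096 0.0121] y [-0.0067  0.0075] worldz 0.106 bgr [27. 29. 31.]
 -0.06 x [0.0052 0.0121] y [-0.0078  0.0086] worldz 0.099 bgr [28. 30. 33.]
 -0.05 x [0.0098 0.012 ] y [-0.0083  0.0092] worldz 0.091 bgr [29. 31. 34.]
 -0.04 x [0.0097 0.0122] y [-0.0082  0.0091] worldz 0.085 bgr [30. 32. 35.]
 -0.01 x [0.0113 0.0148] y [-0.0161  0.0158] worldz 0.058 bgr [31.5 31.  67. ]
 -0.00 x [0.0019 0.016 ] y [-0.0162  0.0162] worldz 0.059 bgr [35. 32. 84.]
 0.01 x [-0.0084  0.0015] y [-0.0285  0.0285] worldz 0.059 bgr [106. 116. 123.]
```

View pics/s4.png

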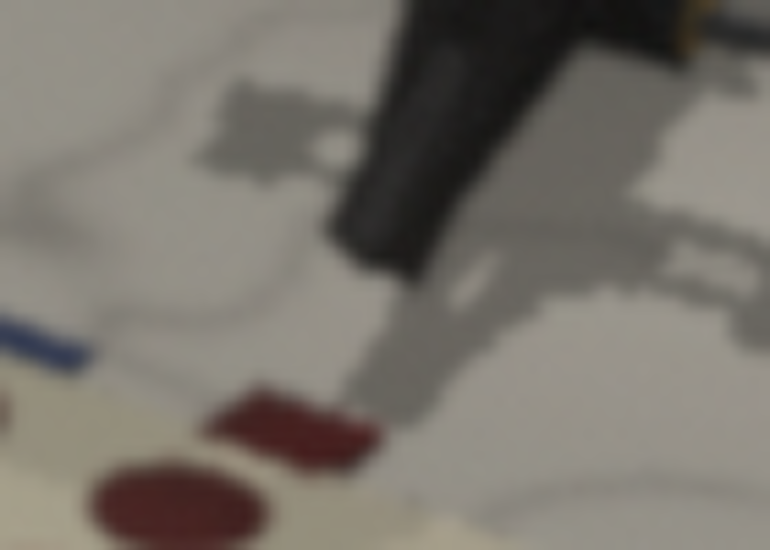

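Run:
```python
from h import *
s=r.sense(); T=s["tcp_pos"];R=s["ee_rot"]
for n in("side","wrist"):
    p,d=cams.capture(n); i=cams.camera_info(n)
    ys,xs=np.mgrid[0:384,0:512]
    q=np.c_[ray(i,np.c_[xs.ravel(),ys.ravel()]),np.ones(xs.size)]
    X=(q*d.reshape(-1,1)-i["t"])@i["R"]; L=(X-T)@R
    m=(d.ravel()>0)&(abs(L[:,0])<.025)&(abs(L[:,1])<.03)&(L[:,2]>-.05)&(L[:,2]<-.02)
    print(n,np.sort(L[m,2])[-12:].round(4)); k=m&(L[:,2]>-.037); print(np.percentile(L[k,0],[5,25,50,75,95]).round(4))
```

```text
side [-0.0317 -0.0316 -0.0314 -0.0314 -0.0314 -0.0314 -0.0314 -0.0314 -0.0314
 -0.0313 -0.0309 -0.0307]
[-0.0127 -0.0105 -0.0078  0.0008  0.0086]
wrist [-0.033  -0.0329 -0.0329 -0.0328 -0.0328 -0.0327 -0.0326 -0.0326 -0.0326
 -0.0326 -0.0325 -0.0322]
[0.0094 0.0097 0.0099 0.0111 0.0114]
```

All three cameras agree that the real fingertip ends 31 mm short of the reported TCP, with a half-thickness of about 10.5 mm. It therefore passed outside the tab without touching it. I'll put that offset into the model and go again.

```bash
cat >> h.py <<'E'
_t=tcp
def tip(pos,phi): return pos+.031*rot(phi)[:,2]
def tcp(th,phi,ov=.018,half=.0105,mode=None): return tip(_t(th,phi,ov,half,mode),phi)
E
python3 - <<'E'
from h import *
plan([(tip(W(-.205,.036),45),45),(tcp(0,45)-.005*bz,45),(tcp(0,45),45)]+[(tcp(t,45),45) for t in(12,24,36,45)])
E
```

```text
t 6.25 p [ 0.501  -0.0639  0.0662] F [ 0.78 -0.46  1.12] j [-24.  24. -15. -53. -62.  30.] w -0.001
[ 0.4869 -0.0923  0.0141] 45 shift [-0.47 -0.95 -1.74] turn [ 0.02  0.02 -0.02]
[ 0.509  -0.047   0.0069] 45 shift [ 0.74  1.51 -0.24] turn [0. 0. 0.]
[ 0.509  -0.047   0.0119] 45 shift [0.   0.   0.17] turn [0. 0. 0.]
[ 0.5103 -0.0444  0.0452] 45 shift [0.04 0.09 1.11] turn [0. 0. 0.]
[ 0.5146 -0.0355  0.0772] 45 shift [0.14 0.29 1.07] turn [0. 0. 0.]
[ 0.5217 -0.0209  0.1065] 45 shift [0.24 0.49 0.97] turn [0. 0. 0.]
[ 0.5288 -0.0065  0.1258] 45 shift [0.23 0.48 0.64] turn [0. 0. 0.]
```

>>> play_rows:
  commands: "-0.12 -0.24 -0.2 0 0 0;-0.12 -0.24 -0.3 0 0 0;-0.12 -0.24 -0.4 0 0 0;-0.11 -0.23 -0.4 0 0 0;0 0 -0.44 0 0 0;0.1 0.2 -0.03 0 0 0;0.1 0.2 -0.03 0 0 0;0.1 0.2 -0.03 0 0 0;0.1 0.2 -0.03 0 0 0;0.1 0.2 -0.03 0 0 0;0.1 0.2 -0.03 0 0 0;0.1 0.2 -0.03 0 0 0;0.04 0.1 -0.03 0 0 0;0 0 0 0 0 0"

```text
time_s: 7.65
tcp_pos: [0.5092, -0.0469, 0.007]
ee_rot: [[-0.304, -0.901, 0.31], [-0.639, 0.434, 0.635], [-0.707, -0.005, -0.707]]
wrist_force: [0.1, 0.2, 0.0]
gripper_width: 0.004
gripper_force: 0.0
```

Run:
```python
from h import *
plan([(tcp(t,45),45) for t in(0,6,12)])
```

```text
t 7.65 p [ 0.5092 -0.0469  0.007 ] F [0.11 0.16 0.  ] j [-23.  30. -17. -57. -57.  36.] w 0.004
[ 0.509  -0.047   0.0119] 45 shift [-0.01 -0.01  0.16] turn [ 0.02  0.03 -0.03]
[ 0.5093 -0.0465  0.0287] 45 shift [0.01 0.02 0.56] turn [0. 0. 0.]
[ 0.5103 -0.0444  0.0452] 45 shift [0.03 0.07 0.55] turn [0. 0. 0.]
```

>>> play_rows:
  commands: "0 0 0.08 0 0 0;0 0 0.08 0 0 0;0 0 0.14 0 0 0;0 0.01 0.14 0 0 0;0 0.01 0.14 0 0 0;0.01 0 0.14 0 0 0;0 0.02 0.14 0 0 0;0.01 0.02 0.14 0 0 0;0.01 0.02 0.14 0 0 0;0.01 0.01 0.13 0 0 0;0 0 0 0 0 0"

```text
time_s: 8.75
tcp_pos: [0.5106, -0.0445, 0.0459]
ee_rot: [[-0.304, -0.901, 0.311], [-0.639, 0.435, 0.635], [-0.707, -0.006, -0.707]]
wrist_force: [-0.6, -1.5, 0.4]
gripper_width: 0.007
gripper_force: 0.3
```

```bash
cat >> h.py <<'E'
def leafang():
    """leaf angle from side+top depth: points of board in the book frame near radius 60..130"""
    for n in("side","top"):
        p,d=cams.capture(n); i=cams.camera_info(n); ys,xs=np.mgrid[0:384,0:512]
        q=np.c_[ray(i,np.c_[xs.ravel(),ys.ravel()]),np.ones(xs.size)]
        X=(q*d.reshape(-1,1)-i["t"])@i["R"]-O; u,v,w=X@bx,X@by,X[:,2]-.0565
        rad=np.hypot(v,w); a=np.degrees(np.arctan2(w,-v)); m=(d.ravel()>0)&(abs(u)<.10)&(rad>.04)&(rad<.133)&(w>-.005)&(w<.15)
        h,e=np.histogram(a[m],bins=np.arange(-6,190,4)); print(n,[(int(e[k])+2,int(h[k])) for k in np.argsort(-h)[:5]])
    return
E
python3 - <<'E'
from h import *
leafang(); plan([(tcp(t,45),45) for t in(12,24,36,45)])
E
```

```text
side [(16, 1433), (12, 803), (0, 45), (20, 39), (-4, 18)]
top [(12, 1516), (16, 1434), (180, 255), (20, 108), (8, 24)]
t 8.85 p [ 0.5105 -0.0442  0.0455] F [ 0.44 -0.79 -0.14] j [-22.  26. -16. -55. -59.  31.] w 0.007
[ 0.5103 -0.0444  0.0452] 45 shift [-0.01 -0.01 -0.01] turn [ 0.01  0.03 -0.03]
[ 0.5146 -0.0355  0.0772] 45 shift [0.14 0.29 1.07] turn [0. 0. 0.]
[ 0.5217 -0.0209  0.1065] 45 shift [0.24 0.49 0.97] turn [0. 0. 0.]
[ 0.5288 -0.0065  0.1258] 45 shift [0.23 0.48 0.64] turn [0. 0. 0.]
```

The leaf has come up to about 14°, as planned. I'll keep following the arc.

>>> play_rows:
  commands: "0.01 0.02 0.14 0 0 0;0.01 0.03 0.14 0 0 0;0.02 0.04 0.14 0 0 0;0.02 0.04 0.13 0 0 0;0.02 0.04 0.13 0 0 0;0.02 0.04 0.13 0 0 0;0.02 0.04 0.13 0 0 0;0.02 0.04 0.13 0 0 0;0.03 0.05 0.13 0 0 0;0.03 0.06 0.12 0 0 0;0.03 0.06 0.12 0 0 0;0.03 0.06 0.12 0 0 0;0.03 0.06 0.12 0 0 0;0.03 0.06 0.12 0 0 0;0.03 0.07 0.12 0 0 0;0.03 0.07 0.12 0 0 0"

```text
time_s: 10.45
tcp_pos: [0.522, -0.021, 0.1067]
ee_rot: [[-0.305, -0.9, 0.311], [-0.638, 0.435, 0.635], [-0.707, -0.005, -0.707]]
wrist_force: [-0.7, 0.9, -0.9]
gripper_width: 0.007
gripper_force: 0.6
```

Run:
```python
from h import *
leafang(); plan([(tcp(45,45),45)]+[(tcp(t,45-(t-45)/3),45-(t-45)/3) for t in(57,69,81,93,105)])
```

```text
side [(40, 1758), (36, 1305), (0, 120), (44, 67), (-4, 55)]
top [(36, 1570), (40, 1188), (180, 253), (0, 225), (44, 55)]
t 10.55 p [ 0.5225 -0.021   0.1071] F [-0.14  0.25  1.14] j [-18.  20. -14. -53. -61.  22.] w 0.001
[ 0.5288 -0.0065  0.1258] 45 shift [0.21 0.48 0.62] turn [ 0.02  0.04 -0.03]
[0.5378 0.0121 0.1439] 41.0 shift [0.3  0.62 0.6 ] turn [-0.42  0.2  -0.  ]
[0.5484 0.0337 0.1571] 37.0 shift [0.35 0.72 0.44] turn [-0.42  0.2  -0.  ]
[0.5599 0.0574 0.1646] 33.0 shift [0.38 0.79 0.25] turn [-0.42  0.2  -0.  ]
[0.5719 0.082  0.1662] 29.0 shift [0.4  0.82 0.05] turn [-0.42  0.2   0.  ]
[0.5838 0.1064 0.1618] 25.0 shift [ 0.4   0.81 -0.15] turn [-0.42  0.2  -0.  ]
```

>>> play_rows:
  commands: "0.04 0.1 0.12 0 0 0;0.04 0.1 0.12 0 0 0;0.04 0.1 0.12 0 0 0;0.04 0.1 0.12 0 0 0;0.05 0.1 0.12 0 0 0;0.05 0.1 0.11 -0.07 0.03 0;0.05 0.1 0.11 -0.07 0.03 0;0.05 0.1 0.1 -0.07 0.03 0;0.05 0.1 0.1 -0.07 0.03 0;0.05 0.1 0.09 -0.07 0.04 0;0.05 0.1 0.09 -0.07 0.04 0;0.05 0.1 0.08 -0.06 0.03 0;0.05 0.1 0.07 -0.06 0.03 0;0.05 0.1 0.07 -0.06 0.03 0;0.05 0.1 0.06 -0.06 0.03 0;0.05 0.1 0.06 -0.06 0.03 0;0.05 0.11 0.05 -0.06 0.03 0;0.05 0.11 0.05 -0.06 0.03 0"

```text
time_s: 12.35
tcp_pos: [0.5477, 0.0336, 0.1557]
ee_rot: [[-0.345, -0.901, 0.264], [-0.722, 0.434, 0.539], [-0.6, -0.004, -0.8]]
wrist_force: [0.0, -0.9, -0.9]
gripper_width: 0.002
gripper_force: 0.6
```

Run:
```python
from h import *
leafang(); plan([(tcp(t,45-(t-45)/3,mode='B'),45-(t-45)/3) for t in(81,93,105,117)])
```

```text
side [(72, 2745), (68, 692), (0, 207), (76, 155), (-4, 79)]
top [(72, 992), (0, 736), (68, 455), (-4, 393), (180, 225)]
t 12.45 p [0.5479 0.0341 0.1561] F [ 1.04 -0.75  0.6 ] j [ -4.  14. -12. -42. -56.  -0.] w 0.007
[0.5599 0.0574 0.1646] 33.0 shift [0.4  0.78 0.29] turn [-0.4   0.23 -0.04]
[0.5719 0.082  0.1662] 29.0 shift [0.4  0.82 0.05] turn [-0.42  0.2   0.  ]
[0.5838 0.1064 0.1618] 25.0 shift [ 0.4   0.81 -0.15] turn [-0.42  0.2  -0.  ]
[0.5951 0.1294 0.1515] 21.0 shift [ 0.37  0.77 -0.34] turn [-0.42  0.2   0.  ]
```

>>> play_rows:
  commands: "0.06 0.11 0.06 -0.06 0.03 0;0.06 0.11 0.05 -0.06 0.03 0;0.06 0.11 0.05 -0.06 0.03 0;0.06 0.11 0.04 -0.06 0.03 0;0.06 0.11 0.03 -0.06 0.03 0;0.06 0.11 0.03 -0.06 0.03 0;0.05 0.12 0.02 -0.06 0.03 0;0.05 0.12 0.02 -0.06 0.03 0;0.06 0.12 0.01 -0.06 0.03 0;0.06 0.12 0.01 -0.06 0.03 0;0.06 0.12 0.01 -0.06 0.03 0;0.06 0.12 0 -0.06 0.03 0;0.06 0.12 0 -0.06 0.03 0;0.06 0.12 -0.01 -0.06 0.03 0;0.06 0.12 -0.01 -0.06 0.03 0;0.06 0.12 -0.02 -0.06 0.03 0;0.06 0.12 -0.02 -0.06 0.03 0;0.06 0.12 -0.03 -0.06 0.03 0;0.06 0.12 -0.03 -0.06 0.02 0;0.06 0.11 -0.04 -0.06 0.02 0"

```text
time_s: 14.45
tcp_pos: [0.5832, 0.1035, 0.1606]
ee_rot: [[-0.39, -0.901, 0.19], [-0.814, 0.434, 0.385], [-0.43, -0.004, -0.903]]
wrist_force: [0.4, -0.4, 0.1]
gripper_width: 0.005
gripper_force: 0.4
```

Run:
```python
from h import *
leafang(); plan([(tcp(t,45-(t-45)/3,mode='B'),45-(t-45)/3) for t in(105,117,129,141,153)])
```

```text
side [(104, 1377), (108, 1201), (0, 351), (-4, 120), (112, 25)]
top [(0, 175), (104, 165), (180, 146), (100, 48), (-4, 41)]
t 14.55 p [0.583  0.1039 0.1603] F [-0.54  0.12  0.37] j [ 13.  15. -10. -25. -51. -25.] w 0.003
[0.5838 0.1064 0.1618] 25.0 shift [0.03 0.08 0.05] turn [-0.04  0.05 -0.04]
[0.5951 0.1294 0.1515] 21.0 shift [ 0.37  0.77 -0.34] turn [-0.42  0.2   0.  ]
[0.6051 0.15   0.1357] 17.0 shift [ 0.33  0.69 -0.52] turn [-0.42  0.2   0.  ]
[0.6135 0.1671 0.1152] 13.0 shift [ 0.28  0.57 -0.68] turn [-0.42  0.2  -0.  ]
[0.6197 0.18   0.0909] 9.0 shift [ 0.21  0.43 -0.81] turn [-0.42  0.2   0.  ]
```

>>> play_rows:
  commands: "0.06 0.13 -0.02 -0.06 0.03 0;0.06 0.12 -0.03 -0.06 0.03 0;0.06 0.12 -0.04 -0.06 0.04 0;0.06 0.12 -0.04 -0.07 0.04 0;0.06 0.12 -0.05 -0.07 0.04 0;0.05 0.12 -0.05 -0.07 0.04 0;0.05 0.12 -0.06 -0.07 0.03 0;0.05 0.1 -0.06 -0.06 0.03 0;0.05 0.1 -0.07 -0.06 0.03 0;0.05 0.1 -0.07 -0.06 0.03 0;0.05 0.1 -0.07 -0.06 0.03 0;0.05 0.1 -0.08 -0.06 0.03 0;0.04 0.1 -0.08 -0.06 0.03 0;0.04 0.09 -0.09 -0.06 0.03 0;0.04 0.09 -0.1 -0.06 0.03 0;0.04 0.09 -0.1 -0.06 0.03 0;0.04 0.08 -0.1 -0.06 0.03 0;0.04 0.08 -0.1 -0.06 0.03 0;0.04 0.08 -0.1 -0.06 0.03 0;0.04 0.08 -0.11 -0.06 0.03 0"

```text
time_s: 16.55
tcp_pos: [0.6121, 0.1646, 0.1178]
ee_rot: [[-0.422, -0.901, 0.099], [-0.876, 0.434, 0.21], [-0.233, 0.002, -0.973]]
wrist_force: [0.2, -0.3, -0.4]
gripper_width: 0.007
gripper_force: 0.2
```

Run:
```python
from h import *
leafang(); plan([(tcp(t,45-(t-45)/3,mode='B'),45-(t-45)/3) for t in(141,153,165,174,180)])
```

```text
side [(0, 1141), (-4, 586), (140, 104), (144, 28), (132, 7)]
top [(0, 1580), (-4, 708), (4, 33), (136, 22), (132, 10)]
t 16.65 p [0.6119 0.1648 0.1172] F [ 0.34 -0.55  0.28] j [ 25.  22.  -8. -11. -50. -44.] w 0.009
[0.6135 0.1671 0.1152] 13.0 shift [ 0.05  0.08 -0.07] turn [-0.05  0.01 -0.04]
[0.6197 0.18   0.0909] 9.0 shift [ 0.21  0.43 -0.81] turn [-0.42  0.2   0.  ]
[0.6236 0.188  0.0639] 5.0 shift [ 0.13  0.27 -0.9 ] turn [-0.42  0.2   0.  ]
[0.6249 0.1905 0.0425] 2.0 shift [ 0.04  0.08 -0.71] turn [-0.31  0.15 -0.  ]
[0.6248 0.1905 0.028 ] 0.0 shift [-0.   -0.   -0.48] turn [-0.21  0.1   0.  ]
```

>>> play_rows:
  commands: "0.04 0.08 -0.11 -0.06 0.03 0;0.03 0.07 -0.11 -0.06 0.03 0;0.03 0.07 -0.11 -0.06 0.03 0;0.03 0.06 -0.11 -0.06 0.03 0;0.03 0.06 -0.11 -0.06 0.03 0;0.03 0.06 -0.11 -0.06 0.02 0;0.03 0.06 -0.11 -0.06 0.02 0;0.03 0.05 -0.11 -0.05 0.02 0;0.02 0.04 -0.11 -0.05 0.02 0;0.02 0.04 -0.11 -0.05 0.02 0;0.02 0.04 -0.11 -0.05 0.02 0;0.02 0.03 -0.11 -0.05 0.02 0;0.02 0.03 -0.11 -0.05 0.02 0;0.01 0.03 -0.11 -0.05 0.02 0;0.01 0.03 -0.11 -0.05 0.02 0;0.01 0.03 -0.11 -0.05 0.02 0;0 0 0 0 0 0"

```text
time_s: 18.35
tcp_pos: [0.6232, 0.1879, 0.0645]
ee_rot: [[-0.431, -0.901, 0.044], [-0.898, 0.433, 0.082], [-0.093, -0.004, -0.996]]
wrist_force: [-0.1, 0.2, 0.1]
gripper_width: 0.0
gripper_force: 0.0
```

Run:
```python
from h import *
leafang(); plan([(tcp(t,45-(t-45)/3,mode='B'),45-(t-45)/3) for t in(165,174,180)])
```

```text
side [(164, 1280), (0, 723), (-4, 360), (160, 162), (156, 8)]
top [(0, 1673), (-4, 827), (164, 650), (160, 570), (156, 45)]
t 18.45 p [0.6234 0.1878 0.0651] F [ 0.1  -0.54 -0.06] j [ 29.  29.  -7.  -4. -50. -53.] w 0.004
[0.6236 0.188  0.0639] 5.0 shift [ 0.01  0.01 -0.04] turn [-0.02  0.05 -0.04]
[0.6249 0.1905 0.0425] 2.0 shift [ 0.04  0.08 -0.71] turn [-0.31  0.15 -0.  ]
[0.6248 0.1905 0.028 ] 0.0 shift [-0.   -0.   -0.48] turn [-0.21  0.1   0.  ]
```

>>> play_rows:
  commands: "0.01 0.02 -0.12 -0.05 0.03 0;0.01 0.02 -0.12 -0.05 0.03 0;0.01 0.02 -0.12 -0.05 0.03 0;0.01 0.02 -0.12 -0.05 0.03 0;0.01 0.01 -0.12 -0.05 0.03 0;0 0 -0.12 -0.05 0.03 0;0 0 -0.12 -0.05 0.03 0;0 0 -0.12 -0.05 0.03 0;0 0 -0.1 -0.05 0.02 0;0 0 -0.08 -0.04 0.02 0;0 0 -0.06 -0.04 0.02 0;0 0 -0.03 0 0 0;0 0 0 0 0 0"

```text
time_s: 19.75
tcp_pos: [0.6249, 0.1905, 0.0282]
ee_rot: [[-0.434, -0.901, -0.0], [-0.901, 0.434, 0.003], [-0.003, 0.001, -1.0]]
wrist_force: [0.0, 0.2, -0.4]
gripper_width: 0.005
gripper_force: 0.0
```

Run:
```python
from h import *
leafang(); plan([(tcp(180,0,mode='B'),0)])
```

```text
side [(0, 1074), (180, 1035), (176, 611), (-4, 494), (140, 12)]
top [(0, 1661), (176, 991), (-4, 847), (180, 710), (172, 72)]
t 19.85 p [0.625  0.1905 0.0284] F [-0.45  0.19  0.13] j [ 31.  33.  -6.  -0. -51. -57.] w 0.006
[0.6248 0.1905 0.028 ] 0 shift [-0.01  0.   -0.01] turn [-0.02  0.   -0.03]
```

Next I press in about 1 mm steps until the force shows contact against the pile.

>>> play_rows:
  commands: "0 0 -0.03 0 0 0;0 0 -0.03 0 0 0;0 0 0 0 0 0"

```text
time_s: 20.15
tcp_pos: [0.6251, 0.1905, 0.0267]
ee_rot: [[-0.434, -0.901, 0.001], [-0.901, 0.434, 0.003], [-0.003, 0.001, -1.0]]
wrist_force: [-0.1, -0.7, 1.1]
gripper_width: 0.002
gripper_force: 0.3
```

>>> play_rows:
  commands: "0 0 -0.03 0 0 0;0 0 -0.03 0 0 0;0 0 0 0 0 0"

```text
time_s: 20.45
tcp_pos: [0.6252, 0.1905, 0.0265]
ee_rot: [[-0.433, -0.901, 0.001], [-0.901, 0.433, 0.003], [-0.003, 0.0, -1.0]]
wrist_force: [-3.2, -0.7, 8.0]
gripper_width: 0.004
gripper_force: 3.9
```

Force is 8 N against a firm stop, so the leaf is down on the pile. I'll lift straight off and take a look.

>>> play_rows:
  commands: "0 0 0 0 0 0;0 0 0 0 0 0;0 0 0.1 0 0 0;0 0 0.2 0 0 0;0 0 0.5 0 0 0;0 0 0.8 0 0 0;0 0 0.8 0 0 0;0 0 0.8 0 0 0;0 0 0.8 0 0 0;-0.3 -0.6 0.8 0 0 0;-0.3 -0.6 0.6 0 0 0;-0.4 -0.8 0 0 0 0;-0.4 -0.8 0 0 0 0;-0.4 -0.8 0 0 0 0;-0.4 -0.8 0 0 0 0;-0.4 -0.8 0 0 0 0;-0.4 -0.8 0 0 0 0;-0.4 -0.8 0 0 0 0;-0.4 -0.8 0 0 0 0;0 0 0 0 0 0"

```text
time_s: 22.45
tcp_pos: [0.5094, -0.0395, 0.187]
ee_rot: [[-0.436, -0.9, -0.001], [-0.9, 0.436, 0.003], [-0.002, 0.002, -1.0]]
wrist_force: [0.8, -0.5, 0.1]
gripper_width: 0.007
gripper_force: 0.0
```

Run:
```python
from h import *
leafang(); plan([])
p,d=cams.capture("side"); i=cams.camera_info("side"); cv2.imwrite("pics/s9.png",p)
ys,xs=np.mgrid[0:384,0:512];q=np.c_[ray(i,np.c_[xs.ravel(),ys.ravel()]),np.ones(xs.size)]
X=(q*d.reshape(-1,1)-i["t"])@i["R"]-O; u,v,w=X@bx,X@by,X[:,2]
for s in(-1,1):
  m=(abs(u)<.09)&(s*v>.03)&(s*v<.13)&(w>.04)&(w<.1); print(s,np.polyfit(v[m],w[m],1),np.median(w[m]))
t,a,_=blob(p,(50,50,20),(95,255,255),(265,215,300,240)); print("green",t,onplane(i,[t],.0535))
```

```text
side [(180, 2015), (0, 1115), (176, 637), (-4, 630), (12, 0)]
top [(180, 1428), (176, 928), (0, 638), (-4, 399), (172, 59)]
t 22.55 p [ 0.511  -0.0378  0.187 ] F [-0.3   0.92 -0.18] j [ 14.  11. -15.  -0. -63. -39.] w 0.002
-1 [0.00255137 0.05436891] 0.054156787464534575
1 [-0.00127298  0.05876201] 0.058664389453300714
green [279.56140351 227.11695906] [[0.56068893 0.24115055 0.0535    ]]
```

View pics/s9.png

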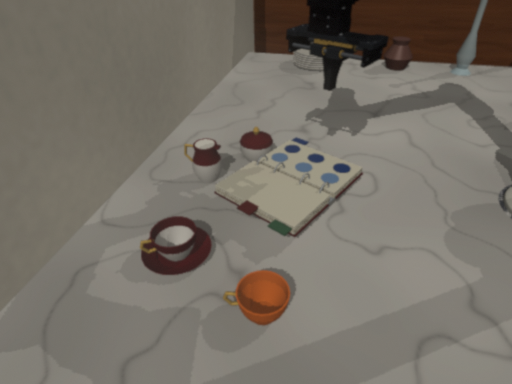

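The leaf lies flat, with a slope near 0 and its top at 58.7 mm. The burgundy tab is now at (248,208) on the +y side, the blue discs are showing, and the book and china haven't moved. I'll take the hand further clear and hand in.

>>> play_rows:
  commands: "-0.3 -0.8 0.3 0 0 0;-0.3 -0.8 0.3 0 0 0;-0.3 -0.8 0.3 0 0 0;-0.3 -0.8 0 0 0 0;-0.3 -0.8 0 0 0 0;-0.3 -0.8 0 0 0 0;-0.2 -0.4 0 0 0 0;0 0 0 0 0 0;0 0 0 0 0 0;0 0 0 0 0 0"

```text
time_s: 23.6
tcp_pos: [0.4515, -0.1928, 0.2137]
ee_rot: [[-0.433, -0.902, 0.0], [-0.902, 0.433, 0.003], [-0.003, 0.001, -1.0]]
wrist_force: [-1.0, 0.0, 0.1]
gripper_width: 0.001
gripper_force: 0.0
```

```bash
python3 -c "
from station import r
print(r.finish_job())"
```

```text
the job is handed in; nothing more can be done
None
```

The leaf is turned over and pressed flat on the +y side, with the book and china where they were, the hand clear and the job handed in at 23.6 s; the first lift missed the tab without moving anything, because the real fingertip ends 31 mm short of the reported TCP.

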